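# Grind a portion of almonds in the red hand mill

## Task

Grind a portion of almonds in the hand mill with the red knob: turn its crank two full turns clockwise as seen from above, at a calm pace that stays below one turn a second throughout, and let go with the crank back where it started. Each turn has a heavy spot: go through it without letting the crank fall back, and do not let it run away after it. Leave the crank of the blue mill alone.

Things in the scene. Friction and masses are not known exactly. Their poses are not given: they have to be found in the camera images.
- red_crank (a joint): Crank angle of the red-knobbed mill, rad: 0 at the start, grows clockwise seen from above without end (a turn is 6.28). In each turn the first fifth is light (1 to 3 N at the knob), a third of a turn past 0 is heaviest (5 to 6 N); past the half turn it pulls ahead by itself as strongly, and is light again in the last fifth. Let go near a full turn it stays; elsewhere it swings off.
- red_knob (a point): Centre line of the red crank knob, at gripping height, 182 mm above the counter: an upright cylinder, diameter 20 mm, its top 18 mm above and underside 24 mm below this point. It spins freely on its pin, so the hand need not turn as it goes round. The top of the flat crank arm (14 to 22 mm wide) is 26 mm below this point; nothing else of the mill is higher but a 6 mm nut on the axis.
- red_axis (a point): Point on the vertical axis of the red mill's crank, at the top of the crank arm, 156 mm above the counter. The knob runs round it on a level circle of 60 mm radius. The mill's steel body is 112 mm in diameter and fixed to the counter.
- blue_knob (a point): The same point on the blue knob of the other mill, of the same shape and size; to be left alone.

How it is judged:
By the outcome, as a careful person would: the job done as asked, in the order asked, and still so for the second after the job is handed in, with the robot touching nothing.
It also fails if it takes over 58 s, if anything falls off the work surface, if the arm or the gripper's body presses on something with over 40 N, if the wrist force passes 120 N, or if a joint passes its speed limit or range.

## Robot

A 6-joint arm with a two-finger parallel gripper is mounted at the origin on a cart in front of the work surface, level with it; the furniture and walls round the work are solid. World frame = base frame: x ahead of the robot, y to its left, z up, the work surface at z = 0. Lengths are in m, angles in rad, forces in N, time in s.
With the tool pointing down it reaches from about 0.35 to 0.975 m from the base axis. Payload 4.9 kg.
Tool frame: the origin (TCP) lies midway between the tips of the shut fingers; the grasp point (between the pads) lies 19 mm behind it; z points along the fingers, y is the line along which they close (so a half turn about z gives the same grasp; the last joint's range is limited). The gripper opens to 85 mm and grips with 20 to 120 N. Pads are 22 mm wide; open, the fingers measure 114 mm over their backs; the gripper's body (76 mm by 85 mm) begins 54 mm behind the grasp point. The pads swing forward as they close: fully open they stand 13 mm farther back than shut.
Start: joints at [-1.357, 0.053, 1.613, -0, 1.476, -0.119], TCP at [0.204, -0.591, 0.231] pointing down, gripper open.
Joint ranges: [-3.01, 3.01], [-1.01, 2.22], [0.06, 2.58], [-1.02, 4.17], [0.09, 2.62], [-3.14, 3.14]. Speed limits (rad/s): [2.57, 2.57, 3.14, 3.14, 3.14, 3.14].

## Interface

Orientations are given as a unit quaternion [w, x, y, z].
In Python, from plant import * gives the robot as it stands.
- The arm moves only by the tool jog_arm, never from a script. Its argument "targets" is a list of rows, each a list of 3 entries, a list of its own where there are three numbers: the shift along the tool's x, y, z in units of 25 mm (1.0 is 25 mm), then the turn, a rotation vector about the tool's x, y, z in units of 8 degrees (1.0 is 8 degrees), then the opening in per cent of the stroke, from 0 (shut) to 100 (fully open). A call has 1 to 8 rows; each row is the pose to reach, as a shift and turn from the pose commanded when the call began, along the tool's axes at that moment; what a row does not reach only later rows make up. A row lasts 1/8 s, in which the tool goes at most 62.5 mm and 10.7 degrees, less where a joint would pass 70% of its speed; a pose out of reach is approached as far as the arm can. A call with a gripper value outside its range is refused whole. The fingers move at their own pace and stop on an object; the grip force is fixed at half the most. Time passes only in rows, so rows that repeat a pose let the fingers close. It gives the time, the measured TCP pose, the force, the opening and the grip force at its end, in the units of the state.
- state(): the state, without advancing time (a new reading comes with each control period).
- grab_frame(name): name is "scene" or "top"; returns (picture, depth): 384x512x3 uint8, red, green, blue; 384x512 float32, m along the optical axis (not along the pixel's ray), 0 where there is no reading.
- camera_params(name): a dict with "fovy" (degrees; the focal length in pixels is half the picture's height over the tangent of half this angle, whatever the lens; pixels are square), "cx", "cy" (the principal point, pixels), "dist" ([k1, k2, p1, p2, k3] as OpenCV has them; the pictures are not rectified), "rvec" (rotation vector, rad) and "tvec" (3), from world to camera coordinates, as OpenCV has them. Camera axes: x right, y down, z forward; pixel columns grow to the right and rows downward; lengths in m; the calibration is good to about 2 mm. A picture is of the moment at which its call begins. camera_params takes no time and is no camera call.
- job_done(): hands the job in; it is judged then, once.
The state is a dict: "time": time; "joint_pos": joint angles; "joint_vel": joint speeds; "joint_efforts": joint torques, N m; "tool_pos": TCP position; "tool_rot": TCP orientation; "contact_force": force on the tool from outside, world axes, zero at the start; "ft_torque": the same for the moment, N m; "gripper_width": opening from 0.0 (shut) to 1.0 (fully open); "grasp_force": force on a finger pad.
Only numpy, scipy, OpenCV 4.12 (cv2) and the standard library are available. Lean on these libraries where they do the work, as an engineer would, in place of code of your own. Each camera call takes 0.05 s, during which the arm holds its last target. There are 200 camera calls.

## Working session

There is one attempt and no reset: what is moved stays moved. The work goes in short steps, Python scripts to look and compute and a tool call to move; the robot and the scene stay as the last step left them, time stands still between calls to the robot, and variables do not carry over. Pictures are saved under pics/ and viewed, at most 10 in all, crops included, and the job is handed in when it is done.

Besides the shell and the picture viewer there is one more tool, called after "Request:" by a JSON object that holds its "method" and its "body". jog_arm: Moves the arm, as the interface text tells. Its arguments: {"type":"object","properties":{"targets":{"type":"array"}},"required":["targets"]}

```bash
mkdir -p pics
python3 - <<'E'
from plant import *
import cv2,numpy as np
ims=[]
for n in("scene","top"):
    p,d=grab_frame(n);np.savez(f"{n}0.npz",p=p,d=d);cv2.imwrite(f"pics/{n}0.png",p[:,:,::-1]);print(n,camera_params(n))
s=state();print(s["time"],s["tool_pos"],s["tool_rot"])
E
```

```text
scene {'fovy': 45.037820243367754, 'cx': 258.9522078118624, 'cy': 181.27358099547715, 'dist': array([0.0565769, 0.       , 0.       , 0.       , 0.       ]), 'rvec': array([ 0.9296129 , -2.52830704,  1.05173287]), 'tvec': array([0.41424874, 0.36718066, 1.1672334 ])}
top {'fovy': 55.82711207767279, 'cx': 250.2422903296579, 'cy': 189.82253479656669, 'dist': array([-0.08740038,  0.        ,  0.        ,  0.        ,  0.        ]), 'rvec': array([ 2.16566075, -2.21290474,  0.1134233 ]), 'tvec': array([-7.48757285e-04,  5.26234832e-01,  1.03218168e+00])}
0.1 [ 0.20404999 -0.59015387  0.23019902] [-9.24714677e-04  9.86187985e-01  1.65627297e-01 -4.20220627e-05]
```

View pics/scene0.png

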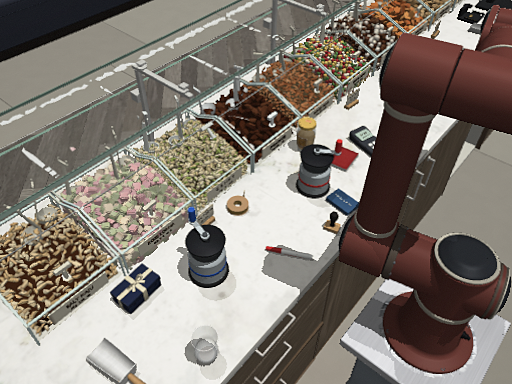

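View pics/top0.png

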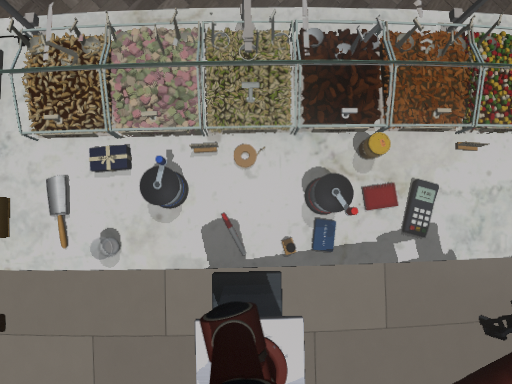

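Scene: red knob at about (339,145) and blue knob at (192,214). Top: red knob at about (353,211) with its mill lid at (333,194), blue knob at (160,160).

```bash
cat > h.py <<'E'
import numpy as np,cv2
from plant import *
def cam(n):
    c=camera_params(n);f=192/np.tan(np.radians(c["fovy"]/2))
    return np.array([[f,0,c["cx"]],[0,f,c["cy"]],[0,0,1]]),c["dist"],cv2.Rodrigues(c["rvec"])[0],c["tvec"]
def ray(n,uv):
    K,D,R,t=cam(n);q=cv2.undistortPoints(np.array([[uv]],float),K,D)[0,0]
    return -R.T@t,R.T@np.array([*q,1])
def plane(n,uv,z):
    o,d=ray(n,uv);return o+d*(z-o[2])/d[2]
def proj(n,P):
    K,D,R,t=cam(n);return cv2.projectPoints(np.array(P,float).reshape(-1,1,3),cv2.Rodrigues(R)[0],t,K,D)[0][:,0]
def tri(a,b):
    (o,d),(p,e)=ray(*a),ray(*b);s=np.linalg.lstsq(np.c_[d,-e],p-o,rcond=None)[0]
    A,B=o+d*s[0],p+e*s[1];return (A+B)/2,np.linalg.norm(A-B)
def redblobs(p,box):
    x0,y0,x1,y1=box;h=cv2.cvtColor(p,cv2.COLOR_RGB2HSV)[y0:y1,x0:x1]
    m=(((h[...,0]<8)|(h[...,0]>172))&(h[...,1]>170)&(h[...,2]>120)).astype(np.uint8)
    n,l,s,c=cv2.connectedComponentsWithStats(m)
    return [(s[i].tolist(),(c[i]+[x0,y0]).round(2)) for i in range(1,n) if s[i][4]>8]
E
python3 - <<'E'
from h import *
for n,b in(("scene",(320,125,365,170)),("top",(300,165,400,225))):
    z=np.load(n+"0.npz");p,d=z["p"],z["d"]
    for s,c in redblobs(p,b):
        print(n,s,c,plane(n,c,.2),plane(n,c,.182), d[int(c[1]),int(c[0])])
z=np.load("top0.npz")["p"][165:225,295:375];s=np.load("scene0.npz")["p"][130:200,285:365]
z=cv2.resize(z,None,fx=5,fy=5,interpolation=2);s=cv2.resize(s,None,fx=5,fy=5,interpolation=2)[:300]
cv2.imwrite("pics/crop0.png",np.hstack([z,s])[:,:,::-1])
E
```

```text
scene [17, 15, 5, 3, 14] [339.14 140.93] [ 0.45008416 -0.2539628   0.2       ] [ 0.45997598 -0.27362713  0.182     ] 1.3741876
scene [13, 23, 24, 20, 270] [344.31 158.1 ] [ 0.39766506 -0.20015075  0.2       ] [ 0.40648497 -0.21871469  0.182     ] 1.6019672
top [51, 43, 6, 6, 28] [353.82 210.39] [ 0.4559415  -0.25929052  0.2       ] [ 0.45627759 -0.26487391  0.182     ] 0.87798077
```

View pics/crop0.png

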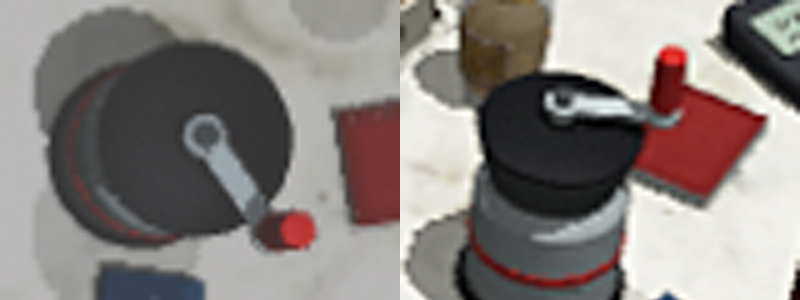

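The crop shows the knob's top centre at top (354.2,210.6) / scene (339.2,140.6). The nut is at top (335.8,191.6) / scene (316.9,150.1).

Run:
```python
from h import *
T,S="top","scene"
kt,e=tri((T,(354.2,210.6)),(S,(339.2,140.7)));print("knobtop",kt,e,plane(T,(354.2,210.6),.2),plane(S,(339.2,140.7),.2))
a,e=tri((T,(335.8,191.6)),(S,(316.9,150.1)));print("axis",a,e,plane(T,(335.8,191.6),.16),plane(S,(316.9,150.1),.16))
# red whole knob both views: mask looser, upright cylinder centroid
for n,b in((S,(328,130,350,158)),(T,(340,200,362,220))):
    p=np.load(n+"0.npz")["p"];x0,y0,x1,y1=b;h=cv2.cvtColor(p,cv2.COLOR_RGB2HSV)[y0:y1,x0:x1]
    m=((h[...,0]<10)|(h[...,0]>170))&(h[...,1]>140)&(h[...,2]>60)
    for r,row in enumerate(m):print(y0+r,"".join(".#"[v] for v in row))
s=state();from scipy.spatial.transform import Rotation as R
q=s["tool_rot"];print(R.from_quat(np.r_[q[1:],q[0]]).as_matrix().round(3),s["joint_pos"])
```

```text
knobtop [ 0.45511007 -0.26290866  0.19237718] 0.0010690494271045562 [ 0.45540734 -0.26021301  0.2       ] [ 0.45052716 -0.25496155  0.2       ]
axis [ 0.50650361 -0.23031801  0.1475078 ] 0.00011947544789224207 [ 0.50564845 -0.22702031  0.16      ] [ 0.49922372 -0.21779364  0.16      ]Traceback (most recent call last):
  File "<stdin>", line 9, in <module>
  File "<stdin>", line 9, in <genexpr>
TypeError: string indices must be integers, not 'numpy.bool'
```

```bash
cat >> h.py <<'E'
from scipy.spatial.transform import Rotation
def tool():
    s=state();q=s["tool_rot"];return s,Rotation.from_quat(np.r_[q[1:],q[0]])
E
python3 - <<'E'
from h import *
T="top";K,D,R,t=cam(T);z=np.load("top0.npz");d=z["d"]
v,u=np.mgrid[0:384,0:512];q=cv2.undistortPoints(np.stack([u,v],-1).reshape(-1,1,2).astype(float),K,D)[:,0]
P=(np.c_[q,np.ones(len(q))]*d.reshape(-1,1)-t)@R
P=P[d.ravel()>0]
for x in np.arange(.3,.9,.05):
    print(round(x,2),[round(P[(abs(P[:,0]-x)<.025)&(abs(P[:,1]-y)<.025)][:,2].max(initial=-1),2) for y in np.arange(-.5,.11,.05)])
k=np.array([.4550,-.2600])
# knob top and lid by depth
m=(P[:,2]>.188)&(np.hypot(P[:,0]-.455,P[:,1]+.26)<.04);print(P[m].mean(0),m.sum(),P[m].max(0),P[m].min(0))
m=(P[:,2]>.12)&(P[:,2]<.17)&(np.hypot(P[:,0]-.505,P[:,1]+.227)<.1)
(c,r)=cv2.minEnclosingCircle(P[m][:,:2].astype(np.float32));print("lid",c,r,np.median(P[m][:,2]))
s,Rt=tool();print(Rt.as_matrix().round(4),s["joint_pos"])
print(Rt.inv().apply(np.r_[k,.24]-s["tool_pos"])/.025)
E
```

```text
0.3 [np.float64(0.0), np.float64(0.0), np.float64(0.0), np.float64(0.01), np.float64(0.0), np.float64(0.0), np.float64(0.0), np.float64(0.0), np.float64(0.01), np.float64(0.0), np.float64(0.01), np.float64(0.0), np.float64(0.01)]
0.35 [np.float64(0.01), np.float64(0.0), np.float64(0.0), np.float64(0.01), np.float64(0.01), np.float64(0.02), np.float64(0.02), np.float64(0.07), np.float64(0.07), np.float64(0.01), np.float64(0.02), np.float64(0.02), np.float64(0.01)]
0.4 [np.float64(0.03), np.float64(0.02), np.float64(0.01), np.float64(0.01), np.float64(0.0), np.float64(0.02), np.float64(0.02), np.float64(0.02), np.float64(0.02), np.float64(0.01), np.float64(0.02), np.float64(0.02), np.float64(0.01)]
0.45 [np.float64(0.03), np.float64(0.02), np.float64(0.01), np.float64(0.02), np.float64(0.01), np.float64(0.2), np.float64(0.15), np.float64(0.0), np.float64(0.01), np.float64(0.01), np.float64(0.0), np.float64(0.02), np.float64(0.01)]
0.5 [np.float64(0.04), np.float64(0.02), np.float64(0.02), np.float64(0.02), np.float64(0.14), np.float64(0.17), np.float64(0.16), np.float64(0.01), np.float
[... 1741 characters left out ...]
at64(0.17)]
0.9 [np.float64(0.12), np.float64(0.24), np.float64(0.36), np.float64(0.36), np.float64(0.22), np.float64(0.13), np.float64(0.13), np.float64(0.36), np.float64(0.36), np.float64(0.22), np.float64(0.34), np.float64(0.24), np.float64(0.15)]
[ 0.45593985 -0.25818883  0.19834287] 57 [ 0.46456107 -0.25049404  0.20298585] [ 0.44708285 -0.26817689  0.18883379]
lid (0.4986896514892578, -0.23104459047317505) 0.06095623970031738 0.14115703349975398
[[ 9.451e-01  3.267e-01 -4.000e-04]
 [ 3.267e-01 -9.451e-01  1.800e-03]
 [ 2.000e-04 -1.800e-03 -1.000e+00]] [-1.35701688e+00  5.32747291e-02  1.61415156e+00  3.66968218e-06
  1.47601770e+00 -1.19009167e-01]
[13.80153356 -9.20309358 -0.37204258]
```

Request:
{"method": "jog_arm", "body": {"targets": [[[0.6,-0.4,-0.1],[0,0,0],60],[[2,-1.3,-0.2],[0,0,0],60],[[4,-2.6,-0.4],[0,0,0],60],[[6,-4,-0.4],[0,0,0],60],[[8,-5.3,-0.4],[0,0,0],60],[[10,-6.7,-0.4],[0,0,0],60],[[12,-8,-0.4],[0,0,0],60],[[13.2,-8.8,-0.4],[0,0,0],60]]}}

```text
time: 1.1
tool_pos: [0.4454, -0.2716, 0.2414]
tool_rot: [-0.0, 0.986, 0.167, 0.0]
contact_force: [0.1, -1.0, 0.7]
gripper_width: 0.6
grasp_force: 0.0
```

Request:
{"method": "jog_arm", "body": {"targets": [[[0.6,-0.4,0],[0,0,0],60],[[0.6,-0.4,0],[0,0,0],60],[[0.6,-0.4,0],[0,0,0],60]]}}

```text
time: 1.48
tool_pos: [0.4546, -0.2614, 0.2413]
tool_rot: [0.0, 0.986, 0.165, -0.0]
contact_force: [0.1, -0.2, -0.3]
gripper_width: 0.6
grasp_force: 0.0
```

Run:
```python
from h import *
ims=[]
for n,b in(("scene",(285,80,385,180)),("top",(300,150,400,250))):
    p,d=grab_frame(n);np.savez(f"{n}1.npz",p=p,d=d);x0,y0,x1,y1=b
    ims.append(cv2.resize(p[y0:y1,x0:x1],(400,400),interpolation=2))
cv2.imwrite("pics/c1.png",np.hstack(ims)[:,:,::-1])
s,Rt=tool();print(s["time"],s["tool_pos"],Rt.as_matrix().round(4),s["gripper_width"],s["contact_force"])
print(Rt.inv().apply(np.r_[.455,-.26,.166]-s["tool_pos"])/.025)
for n in("scene","top"):print(proj(n,[s["tool_pos"]+[0,0,.007]]))
```

```text
1.575 [ 0.45445301 -0.26162681  0.24122329] [[ 9.458e-01  3.249e-01 -3.000e-04]
 [ 3.249e-01 -9.458e-01 -1.000e-04]
 [-3.000e-04  0.000e+00 -1.000e+00]] 0.6045273726485386 [-0.09552884  0.42357559  0.18730274]
[ 0.04276254 -0.0544709   3.00891794]
[[341.64626675 126.12160881]]
[[361.17280948 210.45839817]]
```

View pics/c1.png

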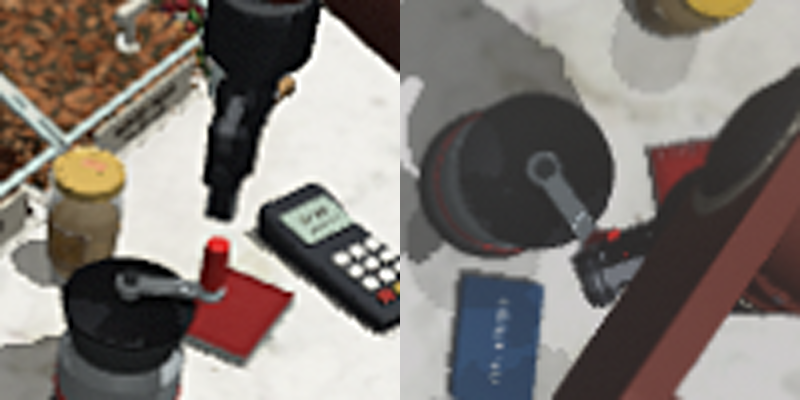

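Scene crop: fingers stand directly above the red knob (tips near (340,134), knob top (339,141)). In the top crop the wrist hides most of it, but the knob shows between the fingers. Descend and grip.

Request:
{"method": "jog_arm", "body": {"targets": [[[0,0,0.5],[0,0,0],60],[[0,0,1.2],[0,0,0],60],[[0,0,1.9],[0,0,0],60],[[0,0,2.5],[0,0,0],60],[[0,0,2.9],[0,0,0],60],[[0,0,3.0],[0,0,0],60],[[0,0,3.0],[0,0,0],60],[[0,0,3.0],[0,0,0],60]]}}

```text
time: 2.58
tool_pos: [0.4556, -0.2609, 0.1672]
tool_rot: [0.001, 0.986, 0.166, 0.001]
contact_force: [-0.3, 1.1, -0.6]
gripper_width: 0.596
grasp_force: 0.0
```

Run:
```python
from h import *
ims=[]
for n,b in(("scene",(300,110,380,190)),("top",(310,160,390,240))):
    p,d=grab_frame(n);x0,y0,x1,y1=b
    ims.append(cv2.resize(p[y0:y1,x0:x1],(400,400),interpolation=2))
cv2.imwrite("pics/c2.png",np.hstack(ims)[:,:,::-1])
```

```text
(no output)
```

View pics/c2.png

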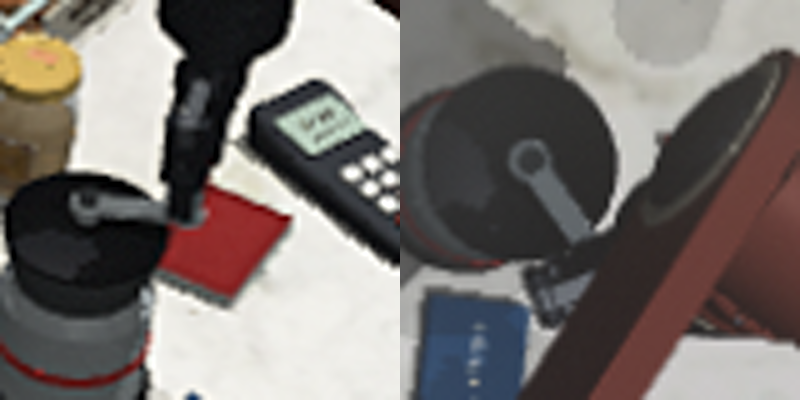

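Scene: the fingers enclose the knob at about (337,148), the crank arm runs into them, and the mill is clear. Closing.

Request:
{"method": "jog_arm", "body": {"targets": [[[0,0,0],[0,0,0],40],[[0,0,0],[0,0,0],30],[[0,0,0],[0,0,0],25],[[0,0,0],[0,0,0],20],[[0,0,0],[0,0,0],10],[[0,0,0],[0,0,0],0],[[0,0,0],[0,0,0],0],[[0,0,0],[0,0,0],0]]}}

```text
time: 3.68
tool_pos: [0.4552, -0.2607, 0.1665]
tool_rot: [0.0, 0.986, 0.166, 0.0]
contact_force: [-1.0, 0.6, 2.3]
gripper_width: 0.214
grasp_force: 58.5
```

Run:
```python
from h import *
s,Rt=tool();print(s["time"],s["tool_pos"],Rt.as_matrix().round(4),s["gripper_width"],s["grasp_force"],s["contact_force"])
M=Rt.inv()
a=np.radians(34.5)
r=.06*np.r_[-np.cos(a),-np.sin(a),0]
def p(f): return Rotation.from_euler('z',-f,degrees=True).apply(r)
for k0 in (0,120,240):
    f=np.arange(1,9)*15+k0
    print(k0,[ (M.apply(p(x)-p(k0))/.025)[:2].round(2).tolist() for x in f])
print([ (M.apply(p(x)-p(0))/.025)[:2].round(2).tolist() for x in (2,6,12,18,24,30)])
```

```text
3.675 [ 0.45515582 -0.26066186  0.16648082] [[ 9.451e-01  3.267e-01  1.000e-04]
 [ 3.267e-01 -9.451e-01 -2.000e-04]
 [ 1.000e-04  2.000e-04 -1.000e+00]] 0.2139608992151287 58.479552750941366 [-1.04000575  0.5505313   2.31421997]
0 [[-0.09, -0.62], [-0.01, -1.24], [0.23, -1.82], [0.6, -2.32], [1.1, -2.71], [1.67, -2.95], [2.3, -3.04], [2.92, -2.96]]
120 [[0.58, 0.24], [1.08, 0.61], [1.47, 1.11], [1.71, 1.68], [1.8, 2.3], [1.72, 2.93], [1.48, 3.51], [1.11, 4.01]]
240 [[-0.49, 0.39], [-1.07, 0.63], [-1.69, 0.72], [-2.31, 0.64], [-2.89, 0.4], [-3.39, 0.03], [-3.78, -0.47], [-4.02, -1.05]]
[[-0.02, -0.08], [-0.05, -0.25], [-0.08, -0.49], [-0.08, -0.75], [-0.06, -1.0], [-0.01, -1.24]]
```

Request:
{"method": "jog_arm", "body": {"targets": [[[-0.02,-0.08,0],[0,0,0],0],[[-0.05,-0.25,0],[0,0,0],0],[[-0.08,-0.49,0],[0,0,0],0],[[-0.08,-0.75,0],[0,0,0],0],[[-0.06,-1.0,0],[0,0,0],0],[[-0.01,-1.24,0],[0,0,0],0]]}}

```text
time: 4.42
tool_pos: [0.4452, -0.231, 0.1665]
tool_rot: [0.0, 0.986, 0.166, 0.001]
contact_force: [4.9, -2.1, 0.4]
gripper_width: 0.214
grasp_force: 58.5
```

Run:
```python
from h import *
s,Rt=tool();print(s["tool_pos"]);M=Rt.inv();print("force tool",M.apply(s["contact_force"]),Rt.as_matrix().round(4).tolist())
a=np.radians(34.5);r=.06*np.r_[-np.cos(a),-np.sin(a),0]
Rt=Rotation.from_matrix([[.9451,.3267,0],[.3267,-.9451,0],[0,0,-1]]);M=Rt.inv()
def p(f): return Rotation.from_euler('z',-f,degrees=True).apply(r)
u=p(30)/.06;t=np.cross([0,0,-1],u);print("radial out",s["contact_force"]@u,"tangential",s["contact_force"]@t,"expected pos",np.array([.45515,-.26066,.1665])+p(30)-p(0))
for k0 in (30,126,222,318):
    f=np.arange(1,9)*12+k0
    print(k0,[ (M.apply(p(x)-p(k0))/.025)[:2].round(2).tolist() for x in f])
```

```text
[ 0.44523955 -0.23096556  0.16646089]
force tool [ 3.94305916  3.62203214 -0.34309243] [[0.9451, 0.3268, 0.0018], [0.3268, -0.9451, -0.0004], [0.0016, 0.001, -1.0]]
radial out -4.726945362718325 tangential -2.5131959081222672 expected pos [ 0.44478253 -0.23138317  0.1665    ]
30 [[0.18, -0.47], [0.45, -0.89], [0.8, -1.25], [1.22, -1.53], [1.68, -1.71], [2.18, -1.79], [2.68, -1.77], [3.17, -1.64]]
126 [[0.45, 0.22], [0.84, 0.54], [1.16, 0.92], [1.39, 1.37], [1.52, 1.85], [1.55, 2.35], [1.48, 2.85], [1.3, 3.32]]
222 [[-0.27, 0.42], [-0.62, 0.78], [-1.04, 1.06], [-1.51, 1.24], [-2.0, 1.32], [-2.5, 1.3], [-2.99, 1.17], [-3.44, 0.95]]
318 [[-0.39, -0.31], [-0.71, -0.7], [-0.94, -1.15], [-1.08, -1.63], [-1.11, -2.13], [-1.03, -2.63], [-0.85, -3.1], [-0.58, -3.52]]
```

Request:
{"method": "jog_arm", "body": {"targets": [[[0.18,-0.47,0],[0,0,0],0],[[0.45,-0.89,0],[0,0,0],0],[[0.8,-1.25,0],[0,0,0],0],[[1.22,-1.53,0],[0,0,0],0],[[1.68,-1.71,0],[0,0,0],0],[[2.18,-1.79,0],[0,0,0],0],[[2.68,-1.77,0],[0,0,0],0],[[3.17,-1.64,0],[0,0,0],0]]}}

```text
time: 5.42
tool_pos: [0.5045, -0.1675, 0.1663]
tool_rot: [0.001, 0.986, 0.166, -0.003]
contact_force: [-6.2, -6.4, 5.1]
gripper_width: 0.213
grasp_force: 59.6
```

```bash
cat > chk.py <<'E'
import sys
from h import *
s,_=tool();ph=float(sys.argv[1])
a=np.radians(34.5);r=.06*np.r_[-np.cos(a),-np.sin(a),0]
p=lambda f:Rotation.from_euler('z',-f,degrees=True).apply(r)
u=p(ph)/.06;t=np.cross([0,0,-1],u);F=s["contact_force"];e=s["tool_pos"]-np.array([.45515,-.26066,.1665])-p(ph)+p(0)
print("F rad,tan,z",F@u,F@t,F[2],"err mm rad,tan,z",(np.r_[e@u,e@t,e[2]]*1e3).round(2),s["grasp_force"],s["joint_pos"].round(2))
E
python3 chk.py 126
```

```text
F rad,tan,z -6.540086320045829 -6.076752969979941 5.128527752986873 err mm rad,tan,z [-0.86 -1.69 -0.16] 59.593827340286225 [-0.46 -0.12  1.89 -0.01  1.37  0.78]
```

Small forces, good tracking. Continue.

Request:
{"method": "jog_arm", "body": {"targets": [[[0.45,0.22,0],[0,0,0],0],[[0.84,0.54,0],[0,0,0],0],[[1.16,0.92,0],[0,0,0],0],[[1.39,1.37,0],[0,0,0],0],[[1.52,1.85,0],[0,0,0],0],[[1.55,2.35,0],[0,0,0],0],[[1.48,2.85,0],[0,0,0],0],[[1.3,3.32,0],[0,0,0],0]]}}

```text
time: 6.42
tool_pos: [0.5646, -0.2364, 0.1665]
tool_rot: [0.001, 0.986, 0.165, 0.001]
contact_force: [2.7, -4.1, 1.3]
gripper_width: 0.216
grasp_force: 59.3
```

```bash
python3 chk.py 222
```

```text
F rad,tan,z 3.159884518188422 3.6957180285430304 1.3176101582793511 err mm rad,tan,z [0.79 1.79 0.03] 59.31019219220616 [-0.52  0.07  1.71 -0.    1.36  0.72]
```

Request:
{"method": "jog_arm", "body": {"targets": [[[-0.27,0.42,0],[0,0,0],0],[[-0.62,0.78,0],[0,0,0],0],[[-1.04,1.06,0],[0,0,0],0],[[-1.51,1.24,0],[0,0,0],0],[[-2.0,1.32,0],[0,0,0],0],[[-2.5,1.3,0],[0,0,0],0],[[-2.99,1.17,0],[0,0,0],0],[[-3.44,0.95,0],[0,0,0],0]]}}

```text
time: 7.42
tool_pos: [0.4895, -0.2855, 0.1665]
tool_rot: [0.0, 0.986, 0.165, -0.0]
contact_force: [-0.7, -3.4, 3.7]
gripper_width: 0.219
grasp_force: 59.4
```

```bash
python3 chk.py 318
python3 - <<'E'
from h import *
a=np.radians(34.5);r=.06*np.r_[-np.cos(a),-np.sin(a),0]
M=Rotation.from_matrix([[.9451,.3267,0],[.3267,-.9451,0],[0,0,-1]]).inv()
p=lambda f:Rotation.from_euler('z',-f,degrees=True).apply(r)
for k0 in (414,510,606):
    print(k0,[ (M.apply(p(x)-p(k0))/.025)[:2].round(2).tolist() for x in np.arange(1,9)*12+k0])
print([ (M.apply(p(x)-p(702))/.025)[:2].round(2).tolist() for x in (709,714,718,720)])
E
```

```text
F rad,tan,z 3.4299004835404907 -0.09841599995015737 3.6694663333644044 err mm rad,tan,z [ 0.76  0.9  -0.05] 59.4442900683498 [-0.66 -0.04  1.81 -0.    1.37  0.58]
414 [[0.35, -0.36], [0.77, -0.63], [1.24, -0.82], [1.73, -0.9], [2.23, -0.88], [2.72, -0.75], [3.17, -0.53], [3.56, -0.21]]
510 [[0.32, 0.39], [0.55, 0.83], [0.68, 1.32], [0.71, 1.82], [0.64, 2.31], [0.46, 2.78], [0.19, 3.21], [-0.16, 3.56]]
606 [[-0.42, 0.28], [-0.89, 0.46], [-1.38, 0.54], [-1.88, 0.52], [-2.37, 0.39], [-2.82, 0.17], [-3.21, -0.14], [-3.53, -0.53]]
[[-0.15, -0.25], [-0.23, -0.45], [-0.29, -0.6], [-0.31, -0.68]]
```

Request:
{"method": "jog_arm", "body": {"targets": [[[-0.39,-0.31,0],[0,0,0],0],[[-0.71,-0.7,0],[0,0,0],0],[[-0.94,-1.15,0],[0,0,0],0],[[-1.08,-1.63,0],[0,0,0],0],[[-1.11,-2.13,0],[0,0,0],0],[[-1.03,-2.63,0],[0,0,0],0],[[-0.85,-3.1,0],[0,0,0],0],[[-0.58,-3.52,0],[0,0,0],0]]}}

```text
time: 8.43
tool_pos: [0.449, -0.2063, 0.1665]
tool_rot: [0.001, 0.986, 0.166, 0.001]
contact_force: [7.5, -4.8, 1.6]
gripper_width: 0.213
grasp_force: 59.2
```

Request:
{"method": "jog_arm", "body": {"targets": [[[0.35,-0.36,0],[0,0,0],0],[[0.77,-0.63,0],[0,0,0],0],[[1.24,-0.82,0],[0,0,0],0],[[1.73,-0.9,0],[0,0,0],0],[[2.23,-0.88,0],[0,0,0],0],[[2.72,-0.75,0],[0,0,0],0],[[3.17,-0.53,0],[0,0,0],0],[[3.56,-0.21,0],[0,0,0],0]]}}

```text
time: 9.43
tool_pos: [0.529, -0.1724, 0.1663]
tool_rot: [-0.0, 0.986, 0.166, -0.003]
contact_force: [-7.6, -3.0, 7.8]
gripper_width: 0.213
grasp_force: 60.1
```

Request:
{"method": "jog_arm", "body": {"targets": [[[0.32,0.39,0],[0,0,0],0],[[0.55,0.83,0],[0,0,0],0],[[0.68,1.32,0],[0,0,0],0],[[0.71,1.82,0],[0,0,0],0],[[0.64,2.31,0],[0,0,0],0],[[0.46,2.78,0],[0,0,0],0],[[0.19,3.21,0],[0,0,0],0],[[-0.16,3.56,0],[0,0,0],0]]}}

```text
time: 10.42
tool_pos: [0.5558, -0.2599, 0.1665]
tool_rot: [0.001, 0.986, 0.165, 0.0]
contact_force: [0.4, -4.9, 3.2]
gripper_width: 0.211
grasp_force: 59.6
```

```bash
python3 chk.py 606
```

```text
F rad,tan,z 2.941796212887518 3.9544882485401502 3.233643772629935 err mm rad,tan,z [1.06 1.6  0.01] 59.57491514738649 [-0.56  0.07  1.7  -0.    1.36  0.68]
```

Request:
{"method": "jog_arm", "body": {"targets": [[[-0.42,0.28,0],[0,0,0],0],[[-0.89,0.46,0],[0,0,0],0],[[-1.38,0.54,0],[0,0,0],0],[[-1.88,0.52,0],[0,0,0],0],[[-2.37,0.39,0],[0,0,0],0],[[-2.82,0.17,0],[0,0,0],0],[[-3.21,-0.14,0],[0,0,0],0],[[-3.53,-0.53,0],[0,0,0],0]]}}

```text
time: 11.42
tool_pos: [0.4671, -0.274, 0.1663]
tool_rot: [-0.0, 0.986, 0.166, -0.0]
contact_force: [0.7, -0.8, 6.1]
gripper_width: 0.212
grasp_force: 59.8
```

Request:
{"method": "jog_arm", "body": {"targets": [[[-0.15,-0.25,0],[0,0,0],0],[[-0.23,-0.45,0],[0,0,0],0],[[-0.29,-0.6,0],[0,0,0],0],[[-0.31,-0.68,0],[0,0,0],0],[[-0.31,-0.68,0],[0,0,0],0],[[-0.31,-0.68,0],[0,0,0],0]]}}

```text
time: 12.18
tool_pos: [0.4545, -0.2597, 0.1663]
tool_rot: [-0.001, 0.986, 0.166, -0.0]
contact_force: [-2.1, -0.1, 7.4]
gripper_width: 0.215
grasp_force: 59.9
```

```bash
python3 chk.py 720
```

```text
F rad,tan,z 1.7881876514427215 1.0978329880521502 7.44781703497532 err mm rad,tan,z [-0.03  1.11 -0.2 ] 59.89365758607164 [-0.66 -0.14  1.91  0.    1.37  0.58]
```

Request:
{"method": "jog_arm", "body": {"targets": [[[0,0,0],[0,0,0],25],[[0,0,0],[0,0,0],30],[[0,0,0],[0,0,0],40],[[0,0,0],[0,0,0],55],[[0,0,0],[0,0,0],60],[[0,0,0],[0,0,0],60]]}}

```text
time: 12.92
tool_pos: [0.4552, -0.2608, 0.1663]
tool_rot: [-0.0, 0.986, 0.166, 0.0]
contact_force: [-0.4, 0.4, 0.6]
gripper_width: 0.599
grasp_force: 0.0
```

Request:
{"method": "jog_arm", "body": {"targets": [[[0,0,-0.3],[0,0,0],60],[[0,0,-1],[0,0,0],60],[[0,0,-2],[0,0,0],60],[[0,0,-3],[0,0,0],60],[[-0.5,0.4,-3.8],[0,0,0],60],[[-2,1.5,-4],[0,0,0],60],[[-3.5,2.5,-4],[0,0,0],60],[[-5,3.5,-4],[0,0,0],60]]}}

```text
time: 13.92
tool_pos: [0.3641, -0.3862, 0.2676]
tool_rot: [0.001, 0.986, 0.165, 0.0]
contact_force: [-0.1, -0.1, -0.1]
gripper_width: 0.6
grasp_force: 0.0
```

Request:
{"method": "jog_arm", "body": {"targets": [[[-0.5,0.3,0],[0,0,0],60],[[-0.5,0.3,0],[0,0,0],60],[[-0.5,0.3,0],[0,0,0],60],[[-0.5,0.3,0],[0,0,0],60]]}}

```text
time: 14.42
tool_pos: [0.357, -0.3947, 0.2664]
tool_rot: [-0.0, 0.986, 0.166, 0.0]
contact_force: [-0.2, 0.2, 0.2]
gripper_width: 0.596
grasp_force: 0.0
```

Run:
```python
from h import *
ims=[]
for n,b in(("scene",(285,110,365,190)),("top",(295,155,375,235))):
    p,d=grab_frame(n);x0,y0,x1,y1=b
    for q in (np.load(n+"0.npz")["p"],p): ims.append(cv2.resize(q[y0:y1,x0:x1],(400,300) if 0 else (300,300),interpolation=2))
cv2.imwrite("pics/c3.png",np.vstack([np.hstack(ims[:2]),np.hstack(ims[2:])])[:,:,::-1])
```

```text
(no output)
```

View pics/c3.png

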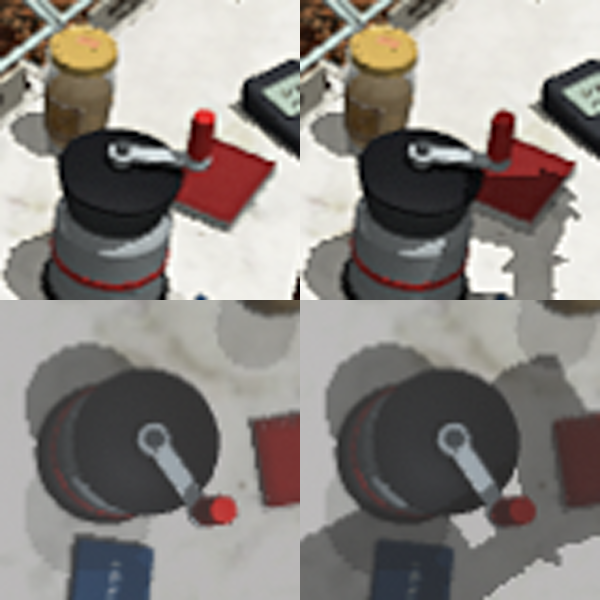

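The before (left) and after (right) views match: the knob is back at top (354,211) and scene (339,141), and the gripper is clear. Handing in.

```bash
python3 -c "
from plant import *
print(job_done())"
```

```text
the job is handed in; nothing more can be done
None
```

I turned the red mill's crank two full turns clockwise at about a quarter turn per second, released it within about a degree of its start with the gripper clear, left the blue mill alone, and handed the job in at about 14.5 s; no verdict came back.

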